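# Shut the cold case on a fishmonger's counter

### The arm

A 6-joint arm with a two-finger parallel gripper is mounted at the origin on the work surface. World frame = base frame: x ahead of the robot, y to its left, z up, the work surface at z = 0. Lengths are in m, angles in rad, forces in N, time in s.
With the tool pointing down it reaches from about 0.375 to 0.975 m from the base axis. Payload 3.8 kg.
Tool frame: the origin (TCP) lies midway between the tips of the shut fingers; the grasp point (between the pads) lies 19 mm behind it (arm.grip_depth is the distance from the TCP to the grasp point, in m); z points along the fingers, y is the line along which they close (so a half turn about z gives the same grasp; the last joint's range is limited). The gripper opens to 88 mm and grips with 3 to 60 N. Pads are 18 mm wide; open, the fingers measure 123 mm over their backs; the gripper's body (75 mm by 187 mm) begins 45 mm behind the grasp point.
Start: joints at [1.139, 0.264, 1.604, -0, 1.274, -0.037], TCP at [0.26, 0.623, 0.239] pointing down, gripper open.
Joint ranges: [-2.63, 2.63], [-0.94, 2.18], [0.31, 2.57], [-1.31, 4.45], [0, 2.66], [-2.55, 2.55]. Speed limits (rad/s): [2.57, 2.57, 3.14, 3.14, 3.14, 3.14].

### API

Orientations are given as a unit quaternion [w, x, y, z].
In Python, from rig import arm gives the robot as it stands.
- The arm moves only by the tool move_arm, never from a script. Its argument "moves" is a list of rows, each a list of 5 numbers: the gripper's target within -1 to 1 (fully open at 1, half-way at 0, shut at -1), then the shift along the world's x, y, z each as a share of 0.03 m, from -1 to 1, then the turn about the world's z as a share of 0.1 rad, from -1 to 1. In form: [[fingers, tx, ty, tz, yaw], ...]. A call has 1 to 12 rows; each row shifts and turns the commanded pose from where the row before left it; what a row does not reach is not made up. A row lasts 1/12 s, in which the tool goes at most 41.7 mm and 7.16 degrees, less where a joint would pass 70% of its speed; a pose out of reach is approached as far as the arm can. A call with a number of a shift or a turn outside -1 to 1 is refused whole. A call with a gripper value outside its range is refused whole. The fingers move at their own pace and stop on an object; "squeeze" is the grip in N (left out, the last holds). Time passes only in rows, so rows that do not move let the fingers close. It gives the time, the measured TCP pose, the force, the opening and the grip force at its end, in the units of the state.
- arm.read_state(): the state, without advancing time (a new reading comes with each control period).
- arm.snapshot(name): name is "scene" or "side" or "wrist"; returns the picture (480x640x3 uint8, red, green, blue); there is no depth.
- arm.camera_model(name): a dict with "K" (3x3 intrinsics, pixels), "distortion" ([k1, k2, p1, p2, k3] as OpenCV has them; the pictures are not rectified), "origin" and "rotation" of the camera in the world; the wrist camera has in their place "tool_from_camera" (4x4, takes a point from camera to tool coordinates, whose origin is the TCP and whose axes are the flange's). Camera axes: x right, y down, z forward; pixel columns grow to the right and rows downward; lengths in m; the calibration is good to about 2 mm. A picture is of the moment at which its call begins: read the wrist's pose just before it. camera_model takes no time and is no camera call.
- arm.job_done(): hands the job in; it is judged then, once.
The state is a dict: "t": time; "joint_positions": joint angles; "qd": joint speeds; "effort": joint torques, N m; "eef_pos": TCP position; "orientation": TCP orientation; "contact_force": force on the tool from outside, world axes, zero at the start; "wrist_torque": the same for the moment, N m; "grip_width": finger opening in m; "finger_force": force on a finger pad.
Only numpy, scipy, OpenCV 4.12 (cv2) and the standard library are available. Lean on these libraries where they do the work, as an engineer would, in place of code of your own. Each camera call takes 0.05 s, during which the arm holds its last target. There are 200 camera calls.

### The job

Close up the cold case with the blue drawer: first push the blue drawer fully in, then push the sliding lid on top of that case along by the upright face of its black lip until the open well is fully covered. Do it with the fingertips only, without slamming, pinching the lip or reaching inside the drawer. Leave the orange drawer standing ajar as it is, do not knock or move anything else, and finish clear of everything.

Things in the scene. Friction and masses are not known exactly. Their poses are not given: they have to be found in the camera images.
- blue_case: Fixed steel box with blue drawer and sliding lid, 240 x 240 x 140 mm high, left or right of the orange case, turned up to 13 degrees. Origin: centre of underside. x: into the case (drawer closes along +x); y: left seen from the drawer side (lid closes along +y). Lid rails along front and back of the top rise to 152 mm above the counter. Top closed on the -y half, open well on the +y half.
- blue_front (a point): Blue front panel of the drawer, 15 mm thick, 216 mm wide, reaching from 15 to 115 mm above the counter, flat (its black slot is only painted). This point: on its outer face, halfway along its width, 85 mm above the counter (30 mm below its upper edge). Axes as the blue case. It moves with the drawer. Behind it is the white open tray, not to be touched.
- blue_drawer (a joint): How far the blue drawer stands out, m: 0 fully in (at its stop), 0.1 fully out. Starts 0.03 to 0.075. It slides with about 2.5 N of friction and stays where it is left.
- lid (a joint): How far the aluminium lid (212 x 118 x 6 mm, its upper face 148 mm above the counter) is from shut, m: 0 shut (at its stop, well covered), 0.115 fully open. Starts 0.04 to 0.105. It slides with about 2 N of friction and stays where it is left.
- lip_face (a point): Upright face of the black lip across the lid: 70 mm long along the case's x, 5 mm thick, 148 to 178 mm above the counter. This point: middle of the side that looks to the case's -y, 160 mm above the counter; with the lid shut it is at (-0.055, 0.06, 0.160) m in the blue case's frame. Axes as the blue case: push it along +y. The room over the lid on its -y side is free; on the +y side a 45 degree slope, 30 mm wide, backs it.
- orange_drawer (a joint): How far the orange drawer stands out, m; starts 0.03 to 0.08 and must stay so.
- orange_front (a point): Middle of the outer face of the orange drawer front, 85 mm above the counter; size as the blue front.
- orange_case: Fixed steel box like the blue case, 240 x 240 x 140 mm high, with an orange drawer and a plain top that carries the jar and the bowl. Origin: centre of its underside. Axes as for the blue case.
- jar: Loose amber jar with metal cap, 60 mm wide, 85 mm tall, on the orange case. Origin: centre of underside.
- bowl: Loose blue bowl, 100 mm wide, 45 mm tall, on the orange case. Origin: centre of underside.
- sauce: Loose dark bottle with red cap, 60 mm wide, 190 mm tall, on the counter to the right. Origin: centre of underside.
- cup: Loose white cup, 72 mm wide, 80 mm tall, on the counter to the left. Origin: centre of underside.
- spatula: Loose spatula lying on the counter, to the left in front of the cases, under 30 mm high. Origin: its underside.
- brush: Loose brush lying on the counter to the right. Origin: its underside.
- weight: Loose brass weight with a knob, 40 mm wide, 50 mm tall, on the counter to the right. Origin: centre of underside.
There are look-alikes about, which are no part of the job. There is more than one size of the sauce; the one meant has the size given above.

How it is judged:
On the way, in this order (a step that is already met when the one before it is completed fails the run):
1. the fingers push on the blue front while the drawer still stands out (contact force between the fingers and blue_drawer_c0 above 0.5 N and value of joint blue_drawer above 0.008 m), for 0.02 s.
2. the blue drawer is fully in (within 5 mm) (value of joint blue_drawer below 0.005 m), for 0.2 s.
3. then the fingers push on the lip's upright face while the lid is still open (contact force between the fingers and lid_c1 above 0.5 N and value of joint lid above 0.008 m), for 0.02 s.
4. the lid is shut (within 5 mm) (value of joint lid below 0.005 m), for 0.2 s.
At the end, for the whole second after the job is handed in: Blue drawer within 5 mm of fully in and lid within 5 mm of shut, the orange drawer within 10 mm of where it stood, the seven loose things at rest within 20 mm of where they stood (value of joint each of blue_drawer, lid below 0.005 m and distance of orange_front from where it was at the start of the episode below 0.01 m and linear speed of each of jar, bowl, sauce, cup, spatula, brush, weight below 0.02 m/s and not (distance of jar from where it was at the start of the episode above 0.02 m) and not (distance of bowl from where it was at the start of the episode above 0.02 m) and not (distance of sauce from where it was at the start of the episode above 0.02 m) and not (distance of cup from where it was at the start of the episode above 0.02 m) and not (distance of spatula from where it was at the start of the episode above 0.02 m) and not (distance of brush from where it was at the start of the episode above 0.02 m) and not (distance of weight from where it was at the start of the episode above 0.02 m)); the robot touches nothing.
It fails at once if the drawer or lid is slammed (faster than 0.5 m/s) (velocity of joint any of blue_drawer, lid below -0.5 m/s).
It fails at once if the lip is pinched (fingers press on its face and its back at once, over 2 N each) (contact force between the fingers and lid_c1 above 2 N and contact force between the fingers and lid_c2 above 2 N).
It fails at once if the fingers reach into the blue drawer (touch tray or lining with over 2 N) (contact force between the fingers and blue_drawer_c1 above 2 N or contact force between the fingers and blue_drawer_c2 above 2 N or contact force between the fingers and blue_drawer_c3 above 2 N or contact force between the fingers and blue_drawer_c4 above 2 N or contact force between the fingers and blue_drawer_c5 above 2 N or contact force between the fingers and blue_drawer_c6 above 2 N).
It fails at once if the orange drawer is moved by more than 10 mm (distance of orange_front from where it was at the start of the episode above 0.01 m).
It fails at once if a loose thing is lifted, knocked over or moved by more than 20 mm (distance of any of jar, bowl, sauce, cup, spatula, brush, weight from where it was at the start of the episode above 0.02 m or angle between any of jar, bowl, sauce, cup, weight's own z axis and vertical above 0.4 rad).
It also fails if it takes over 48 s, if anything falls off the work surface, if the arm or the gripper's body presses on something with over 40 N, if the wrist force passes 120 N, or if a joint passes its speed limit or range.

## Working session

There is one attempt and no reset: what is moved stays moved. The work goes in short steps, Python scripts to look and compute and a tool call to move; the robot and the scene stay as the last step left them, time stands still between calls to the robot, and variables do not carry over. Pictures are saved under pics/ and viewed, at most 10 in all, crops included, and the job is handed in when it is done.

Besides the shell and the picture viewer there is one more tool, called by a JSON object that holds its "fn" and its "kwargs". move_arm: Moves the arm, as the interface text tells. Shift numbers are shares of 0.03 m and turn numbers shares of 0.1 rad, none past 1 either way. Its arguments: {"type":"object","properties":{"moves":{"type":"array"},"squeeze":{"type":"number"}},"required":["moves"]}

```bash
mkdir -p pics
python3 - <<'E'
from rig import arm
import cv2,numpy as np
for n in("scene","side"):
    cv2.imwrite(f"pics/{n}0.png",arm.snapshot(n)[:,:,::-1])
    m=arm.camera_model(n);print(n,{k:np.round(v,4).tolist() for k,v in m.items() if not isinstance(v,str)})
m=arm.camera_model("wrist");print({k:np.round(v,4).tolist() for k,v in m.items() if not isinstance(v,str)})
s=arm.read_state();print(s["t"],s["eef_pos"],s["orientation"],s["grip_width"])
E
```

```text
scene {'K': [[578.5952, 0.0, 315.5105], [0.0, 578.5952, 241.2539], [0.0, 0.0, 1.0]], 'distortion': [-0.1068, 0.0, 0.0, 0.0, 0.0], 'origin': [0.7192, -0.3231, 1.3147], 'rotation': [-0.1447, 0.9454, 0.2885, -0.0452]}
side {'K': [[615.81, 0.0, 317.1433], [0.0, 615.81, 244.7727], [0.0, 0.0, 1.0]], 'distortion': [-0.2051, 0.0, 0.0, 0.0, 0.0], 'origin': [1.0496, 0.1366, 1.7787], 'rotation': [-0.1009, 0.6195, 0.7676, -0.1299]}
{'K': [[388.1235, 0.0, 318.511], [0.0, 388.1235, 241.78], [0.0, 0.0, 1.0]], 'distortion': [-0.0422, 0.0, 0.0, 0.0, 0.0], 'tool_from_camera': [[0.0009, -0.953, -0.303, 0.0779], [1.0, 0.0009, 0.0002, -0.0002], [0.0, -0.303, 0.953, -0.146], [0.0, 0.0, 0.0, 1.0]]}
0.1 [0.25934631 0.62250097 0.23754955] [-2.22274518e-04  1.96112463e-01  9.80580913e-01 -9.61729764e-04] 0.0881856858516322
```

View pics/scene0.png

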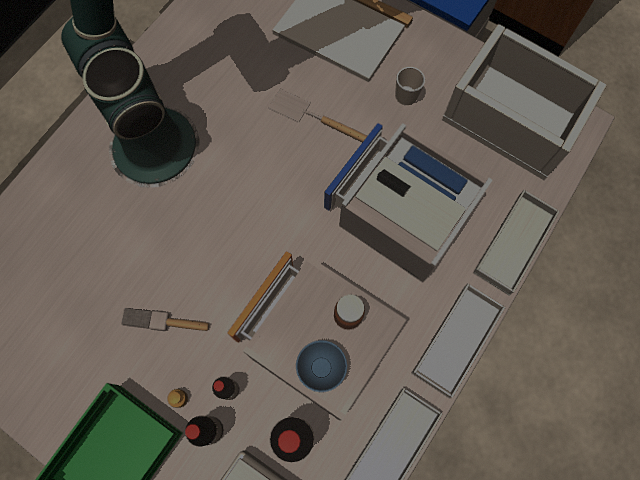

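View pics/side0.png

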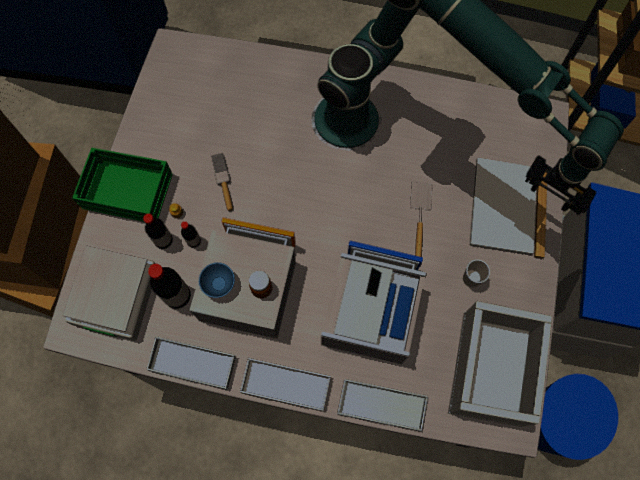

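The scene view shows the blue drawer front at about (355,165), the black lip at (393,183), the open well at (435,170) and the orange drawer at (265,295). The side view shows the same things at (385,255), (373,282), (400,312) and (258,233). Possible mix-ups are the orange drawer, the blue bin at (450,5), the blue lining seen in the well, and the painted slot. I'm choosing the blue front on the case with the lip, and will check it in a close crop.

Run:
```python
import cv2,numpy as np
a=cv2.imread("pics/scene0.png")[115:285,310:500]; b=cv2.imread("pics/side0.png")[230:365,310:440]
a=cv2.resize(a,None,fx=4,fy=4,interpolation=cv2.INTER_CUBIC)[:600];b=cv2.resize(b,None,fx=4.4,fy=4.4,interpolation=cv2.INTER_CUBIC)
g=lambda i:np.clip(i*1.5,0,255).astype('uint8')
cv2.imwrite("pics/ca.png",g(a));cv2.imwrite("pics/cb.png",g(b))
```

```text
(no output)
```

View pics/ca.png

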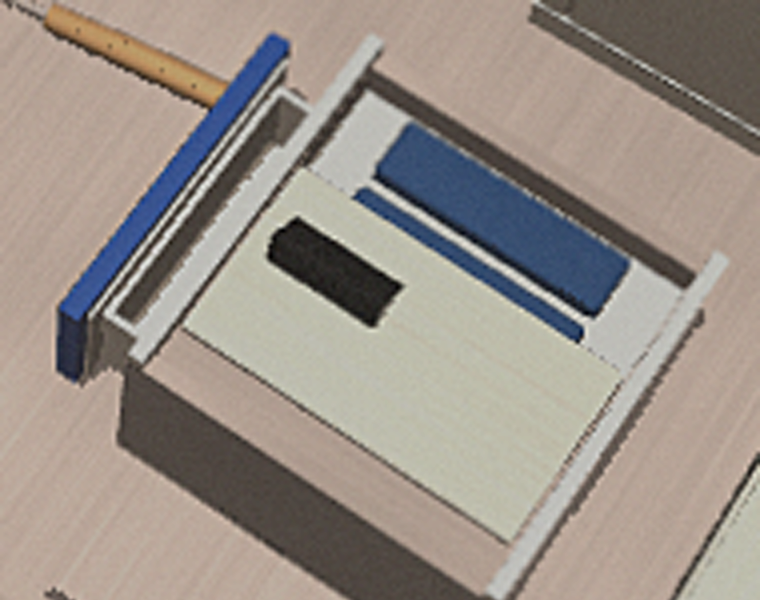

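View pics/cb.png

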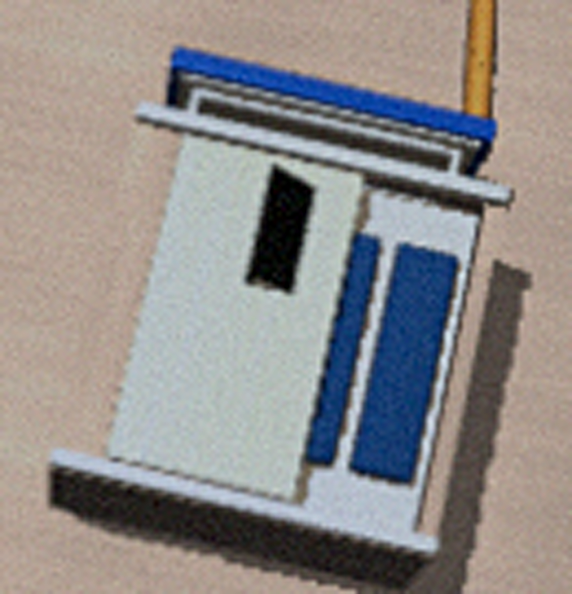

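The crops confirm that this is the blue drawer on the case with the black lip; the lip face runs from (377,179) to (404,197) in the scene image. Next I triangulate matching corners and fit the case frame.

```bash
cat > h.py <<'E'
from rig import arm
import cv2,numpy as np
from scipy.spatial.transform import Rotation as R
def P(n):
    m=arm.camera_model(n);q=np.ravel(m["rotation"])
    r=(R.from_quat(np.roll(q,-1)).as_matrix() if q.size==4 else np.array(m["rotation"])).T
    return np.array(m["K"]),np.array(m["distortion"]),r,-r@np.array(m["origin"])
def und(n,px):
    K,d,r,t=P(n);return cv2.undistortPoints(np.array(px,float).reshape(-1,1,2),K,d).reshape(-1,2)
def tri(pa,pb,a="scene",b="side"):
    A,B=P(a),P(b)
    X=cv2.triangulatePoints(np.c_[A[2],A[3]],np.c_[B[2],B[3]],und(a,pa).T,und(b,pb).T)
    return (X[:3]/X[3]).T
def atz(n,px,z):
    K,d,r,t=P(n);u=und(n,px);D=np.c_[u,np.ones(len(u))]@r;o=-r.T@t
    return o+D*((np.array(z)-o[2])/D[:,2])[:,None]
E
python3 - <<'E'
from h import *
np.set_printoptions(precision=4,suppress=True)
names="front-y front+y frail-y frail+y rrail-y* rrail+y lid_f-y lid_f+y lid_b+y lid_b-y".split()
a=np.array([[57,305],[275,35],[133,358],[372,36],[490,597],[722,255],[183,328],[305,168],[620,372],[507,543]])/4+[310,115]
b=np.array([[175,48],[495,123],[137,105],[512,192],[52,455],[436,540],[185,138],[362,175],[300,500],[110,460]])/4.4+[310,230]
z=[.115]*2+[.152]*4+[.148]*4
for n,t,p,q in zip(names,tri(a,b),atz("scene",a,z),atz("side",b,z)):print(n,t,p[:2],q[:2])
lip=np.array([[270,258],[375,327]])/4+[310,115]
print("lip base",atz("scene",lip,.148))
print(atz("side",np.array([[245,283],[275,165]])/4.4+[310,230],.178))
sp=np.array([[222,103],[45,15]])/4+[310,115];print("spat",atz("scene",sp,.02))
print("orange front, jar,bowl,cup",atz("scene",[[291,254],[232,336],[350,305],[320,362],[411,75]],[.115,.115,.225,.185,.08]))
E
```

```text
front-y [0.4598 0.0955 0.1138] [0.4574 0.0962] [0.4629 0.0947]
front+y [0.4696 0.3078 0.1168] [0.4685 0.3091] [0.4697 0.3078]
frail-y [0.5175 0.0799 0.1523] [0.5164 0.0805] [0.5184 0.0796]
frail+y [0.5222 0.3229 0.1459] [0.5221 0.3201] [0.5253 0.3218]
rrail-y* [0.7457 0.0746 0.1451] [0.7441 0.0731] [0.7484 0.074 ]
rrail+y [0.7524 0.3118 0.1555] [0.7526 0.3136] [0.7516 0.3122]
lid_f-y [0.5287 0.1138 0.1408] [0.5287 0.1116] [0.5322 0.1134]
lid_f+y [0.5346 0.227  0.1545] [0.5333 0.2302] [0.5328 0.2273]
lid_b+y [0.7403 0.2281 0.136 ] [0.7392 0.2231] [0.7435 0.227 ]
lid_b-y [0.7386 0.1097 0.1324] [0.7367 0.105 ] [0.7433 0.109 ]
lip base [[0.546  0.1731 0.148 ]
 [0.6149 0.1706 0.148 ]]
[[0.6249 0.1677 0.178 ]
 [0.5472 0.1717 0.178 ]]
spat [[0.4466 0.2999 0.02  ]
 [0.3207 0.2898 0.02  ]]
orange front, jar,bowl,cup [[ 0.4788 -0.0653  0.115 ]
 [ 0.4779 -0.2799  0.115 ]
 [ 0.6521 -0.1095  0.225 ]
 [ 0.6626 -0.2277  0.185 ]
 [ 0.4553  0.4899  0.08  ]]
```

Estimated case centre is about (0.638, 0.196) with yaw about -0.033. The drawer front outer face is at about x = 0.4645, y = 0.20, which leaves it roughly 38 mm out. The lip face is at about (0.581, 0.172), so the lid is roughly 85 mm open. Heights match the text to within about 1 cm. Setting out for the drawer with fingers shut.

{"fn": "move_arm", "kwargs": {"moves": [[-1, 0.35, -1, 0, 0.3], [-1, 0.35, -1, 0, 0.3], [-1, 0.35, -1, 0, 0.3], [-1, 0.35, -1, 0, 0.3], [-1, 0.35, -1, 0, 0.3], [-1, 0.35, -1, 0, 0.3], [-1, 0.35, -1, 0, 0.3], [-1, 0.35, -1, 0, 0.3], [-1, 0.35, -1, 0, 0.3], [-1, 0.35, -1, 0, 0.3], [-1, 0.35, -1, 0, 0.3], [-1, 0.35, -1, 0, 0.3]]}}

```text
t: 1.1
eef_pos: [0.3855, 0.2614, 0.2384]
orientation: [-0.0, 0.017, 1.0, -0.0]
contact_force: [-0.0, -0.0, 0.6]
grip_width: 0.0103
finger_force: 0.0
```

{"fn": "move_arm", "kwargs": {"moves": [[-1, 0.3, -1, 0, 0], [-1, 0.3, -1, 0, 0], [-1, 0, 0, 0, 0], [-1, 0, 0, 0, 0]]}}

```text
t: 1.43
eef_pos: [0.4037, 0.2018, 0.2384]
orientation: [-0.0, 0.019, 1.0, 0.0]
contact_force: [-2.0, -0.2, 0.7]
grip_width: 0.0004
finger_force: 0.0
```

Run:
```python
from rig import arm
import cv2
s=arm.read_state();print(s["t"],s["eef_pos"],s["orientation"],s["grip_width"])
cv2.imwrite("pics/w1.png",arm.snapshot("wrist")[:,:,::-1])
```

```text
1.4333 [0.40369031 0.20184197 0.2384047 ] [-2.61301932e-04  1.91991893e-02  9.99815644e-01  4.09047205e-05] 0.0004485267620259652
```

View pics/w1.png

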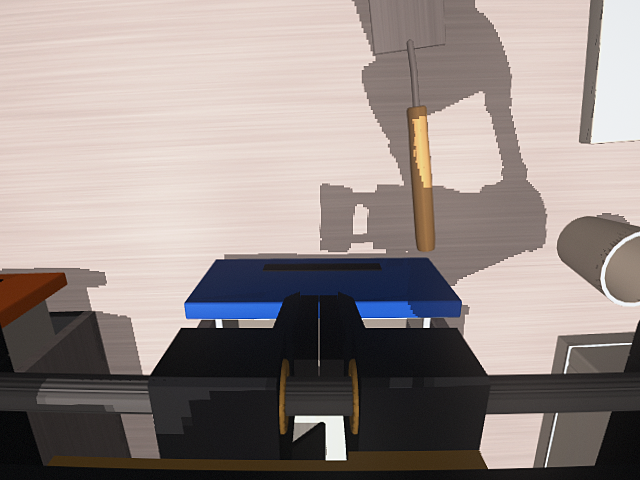

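The wrist view shows the blue front's top outer edge from (185,302) to (461,300), parallel to the fingers and centred. The fingers are still in front of it, and the spatula handle ends at (427,250), on the counter and clear. Checking the edge's world position.

Run:
```python
from h import *
m=arm.camera_model("wrist");s=arm.read_state()
T=np.array(m["tool_from_camera"]);Rw=R.from_quat(np.roll(s["orientation"],-1)).as_matrix()
px=np.array([[185,302],[461,300],[217,260],[430,258]],float)
u=cv2.undistortPoints(px.reshape(-1,1,2),np.array(m["K"]),np.array(m["distortion"])).reshape(-1,2)
D=np.c_[u,np.ones(4)]@(Rw@T[:3,:3]).T;o=Rw@T[:3,3]+s["eef_pos"]
for d,z in zip(D,[.115,.115,.015,.015]):print(np.round(o+d*(z-o[2])/d[2],4))
```

```text
[0.456  0.0976 0.115 ]
[0.462  0.3102 0.115 ]
[0.4585 0.0972 0.015 ]
[0.4641 0.3136 0.015 ]
```

{"fn": "move_arm", "kwargs": {"moves": [[-1, 0, 0, -0.92, 0], [-1, 0, 0, -0.92, 0], [-1, 0, 0, -0.92, 0], [-1, 0, 0, -0.92, 0], [-1, 0, 0, -0.92, 0], [-1, 0, 0, 0, 0], [-1, 0.4, 0, 0, 0], [-1, 0.4, 0, 0, 0], [-1, 0.3, 0, 0, 0], [-1, 0.2, 0, 0, 0], [-1, 0.2, 0, 0, 0], [-1, 0.2, 0, 0, 0]]}}

```text
t: 2.48
eef_pos: [0.4555, 0.2033, 0.1017]
orientation: [0.0, 0.018, 1.0, 0.0]
contact_force: [-3.2, 0.1, 2.6]
grip_width: 0.0005
finger_force: 1.5
```

{"fn": "move_arm", "kwargs": {"moves": [[-1, 0.15, 0, 0, 0], [-1, 0.15, 0, 0, 0], [-1, 0.15, 0, 0, 0], [-1, 0.15, 0, 0, 0], [-1, 0.15, 0, 0, 0], [-1, 0.15, 0, 0, 0]]}}

```text
t: 2.98
eef_pos: [0.4816, 0.2027, 0.1004]
orientation: [-0.0, 0.017, 1.0, -0.0]
contact_force: [-2.4, -1.6, 2.0]
grip_width: 0.0005
finger_force: 1.4
```

{"fn": "move_arm", "kwargs": {"moves": [[-1, 0.1, 0, 0, 0], [-1, 0.1, 0, 0, 0], [-1, 0.1, 0, 0, 0], [-1, 0.1, 0, 0, 0]]}}

```text
t: 3.32
eef_pos: [0.4876, 0.2027, 0.1003]
orientation: [-0.007, 0.018, 1.0, -0.001]
contact_force: [-28.9, -0.8, 24.6]
grip_width: 0.0004
finger_force: 14.7
```

Resistance at the expected stop. Backing off, rising and looking.

{"fn": "move_arm", "kwargs": {"moves": [[-1, 0, 0, 0, 0], [-1, 0, 0, 0, 0], [-1, -0.5, 0, 0, 0], [-1, -1, 0, 0, 0], [-1, -1, 0, 0, 0], [-1, 0, 0, 1, 0], [-1, 0, 0, 1, 0], [-1, 0, 0, 1, 0], [-1, 0, 0, 1, 0], [-1, 0, 0, 1, 0], [-1, 0, 0, 0, 0], [-1, 0, 0, 0, 0]]}}

```text
t: 4.32
eef_pos: [0.4209, 0.204, 0.2535]
orientation: [0.003, 0.017, 1.0, 0.002]
contact_force: [0.4, -0.4, -0.3]
grip_width: 0.0007
finger_force: 0.0
```

Run:
```python
from h import *
s=arm.read_state();print(s["t"],s["eef_pos"],s["contact_force"])
a=cv2.resize(arm.snapshot("scene")[115:265,310:500,::-1],None,fx=4,fy=4,interpolation=cv2.INTER_CUBIC)
cv2.imwrite("pics/ca2.png",np.clip(a*1.5,0,255))
```

```text
4.3167 [0.4208546  0.20403923 0.25350154] [ 0.37822293 -0.39750188 -0.26980636][ WARN:0@2.539] global loadsave.cpp:1063 imwrite_ Unsupported depth image for selected encoder is fallbacked to CV_8U.
```

View pics/ca2.png

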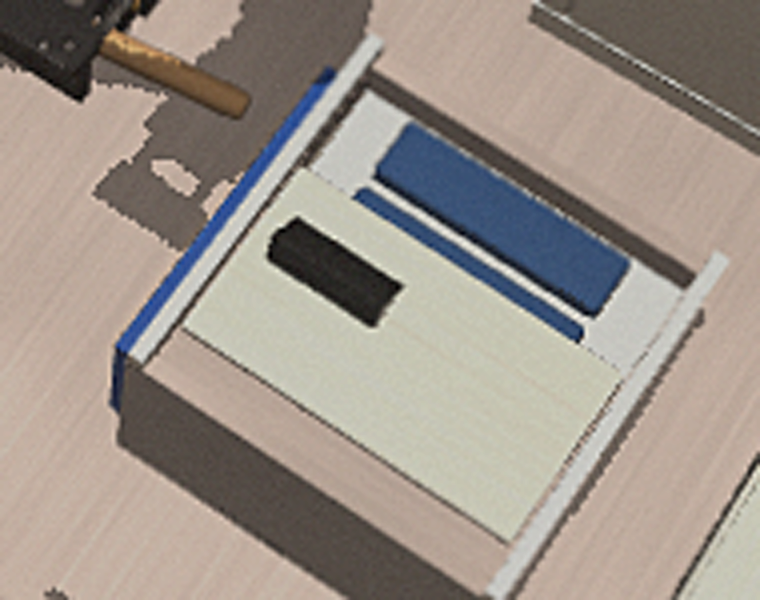

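The drawer now looks flush with the case: the blue front's top edge runs from (340,202) to (392,132) in the scene image, along the rail. The lip hasn't moved. I'll put a number on the gap and re-measure the lip.

Run:
```python
from h import *
a=np.array([[120,347],[330,70],[57,305],[275,35]])/4+[310,115]
print(np.round(atz("scene",a,.115),4))
a=np.array([[133,358],[372,36],[270,258],[375,327]])/4+[310,115]
print(np.round(atz("scene",a,[.152,.152,.148,.148]),4))
```

```text
[[0.5004 0.0948 0.115 ]
 [0.5071 0.3076 0.115 ]
 [0.4574 0.0962 0.115 ]
 [0.4685 0.3091 0.115 ]]
[[0.5164 0.0805 0.152 ]
 [0.5221 0.3201 0.152 ]
 [0.546  0.1731 0.148 ]
 [0.6149 0.1706 0.148 ]]
```

{"fn": "move_arm", "kwargs": {"moves": [[-1, 0.87, -0.44, 0, 0], [-1, 0.87, -0.44, 0, 0], [-1, 0.87, -0.44, 0, 0], [-1, 0.87, -0.44, 0, 0], [-1, 0.87, -0.44, 0, 0], [-1, 0.87, -0.44, 0, 0], [-1, 0, 0, 0, 0], [-1, 0, 0, -0.75, 0], [-1, 0, 0, -0.75, 0], [-1, 0, 0, -0.75, 0], [-1, 0, 0, 0, 0], [-1, 0, 0, 0, 0]]}}

```text
t: 5.37
eef_pos: [0.5727, 0.1237, 0.1801]
orientation: [-0.003, 0.017, 1.0, -0.001]
contact_force: [0.4, 0.1, 0.7]
grip_width: 0.0004
finger_force: 0.0
```

Run:
```python
from h import *
a=cv2.resize(arm.snapshot("wrist")[:,:,::-1],None,fx=.8,fy=.8);cv2.imwrite("pics/w2.png",a)
```

```text
(no output)
```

View pics/w2.png

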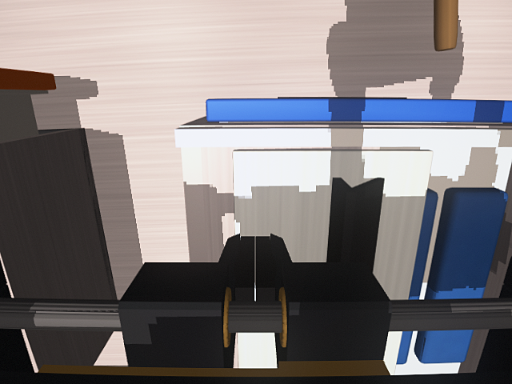

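The shut fingers are at (255,260) over the lid, with the black lip at (335–383, 180–290) clear to their right (+y). The drawer is flush. Lowering and pushing along +y.

{"fn": "move_arm", "kwargs": {"moves": [[-1, 0.1, 0, -0.6, 0], [-1, 0, 0, 0, 0], [-1, 0, 0.3, 0, 0], [-1, 0, 0.3, 0, 0], [-1, 0, 0.2, 0, 0], [-1, 0, 0.2, 0, 0], [-1, 0, 0.2, 0, 0], [-1, 0, 0.2, 0, 0]]}}

```text
t: 6.08
eef_pos: [0.579, 0.1664, 0.1663]
orientation: [0.001, 0.017, 1.0, -0.0]
contact_force: [0.4, -2.7, 3.0]
grip_width: 0.0007
finger_force: 1.3
```

{"fn": "move_arm", "kwargs": {"moves": [[-1, 0, 0.2, -0.05, 0], [-1, 0, 0.2, -0.05, 0], [-1, 0.03, 0.2, 0, 0], [-1, 0, 0.2, 0, 0], [-1, 0.03, 0.2, 0, 0], [-1, 0, 0.2, 0, 0], [-1, 0, 0.2, 0, 0], [-1, 0, 0.2, 0, 0], [-1, 0, 0.2, 0, 0], [-1, 0, 0.2, 0, 0]]}}

```text
t: 6.92
eef_pos: [0.5801, 0.2264, 0.1618]
orientation: [0.0, 0.017, 1.0, -0.0]
contact_force: [0.8, -3.0, -1.1]
grip_width: 0.0006
finger_force: 1.2
```

{"fn": "move_arm", "kwargs": {"moves": [[-1, 0, 0.12, 0, 0], [-1, 0, 0.12, 0, 0], [-1, 0, 0.12, 0, 0], [-1, 0, 0.12, 0, 0], [-1, 0, 0.12, 0, 0]]}}

```text
t: 7.33
eef_pos: [0.5802, 0.2441, 0.1622]
orientation: [0.0, 0.017, 1.0, -0.0]
contact_force: [1.4, -3.0, -0.6]
grip_width: 0.0
finger_force: 1.1
```

{"fn": "move_arm", "kwargs": {"moves": [[-1, 0, 0.1, 0, 0], [-1, 0, 0.1, 0, 0], [-1, 0, 0.1, 0, 0]]}}

```text
t: 7.58
eef_pos: [0.5802, 0.2446, 0.1623]
orientation: [-0.001, 0.016, 1.0, -0.008]
contact_force: [0.7, -36.0, 8.0]
grip_width: 0.0002
finger_force: 18.2
```

The lid is at its stop: 36 N with no further travel. Holding, then backing off and rising clear.

{"fn": "move_arm", "kwargs": {"moves": [[-1, 0, 0, 0, 0], [-1, 0, 0, 0, 0], [-1, 0, -0.4, 0, 0], [-1, 0, -1, 0, 0], [-1, 0, -0.3, 1, 0], [-1, 0, 0, 1, 0], [-1, 0, 0, 1, 0], [-1, -1, 0, 1, 0], [-1, -1, 0, 1, 0], [-1, -1, 0, 0, 0], [-1, -1, 0, 0, 0], [-1, -1, 0, 0, 0]]}}

```text
t: 8.58
eef_pos: [0.4299, 0.2027, 0.3125]
orientation: [0.001, 0.017, 1.0, 0.001]
contact_force: [-0.6, 0.1, 0.4]
grip_width: 0.0006
finger_force: 0.0
```

{"fn": "move_arm", "kwargs": {"moves": [[-1, -0.5, 0, 0, 0], [-1, 0, 0, 0, 0], [-1, 0, 0, 0, 0], [-1, 0, 0, 0, 0]]}}

```text
t: 8.92
eef_pos: [0.4166, 0.2024, 0.3116]
orientation: [0.001, 0.017, 1.0, 0.0]
contact_force: [-0.2, -0.3, 0.5]
grip_width: 0.0006
finger_force: 0.0
```

Run:
```python
from h import *
s=arm.read_state();print(s["t"],s["eef_pos"],s["contact_force"])
cv2.imwrite("pics/s9.png",arm.snapshot("scene")[:,:,::-1])
```

```text
8.9167 [0.41664586 0.20237455 0.31156536] [-0.2282797  -0.26310967  0.48265719]
```

View pics/s9.png

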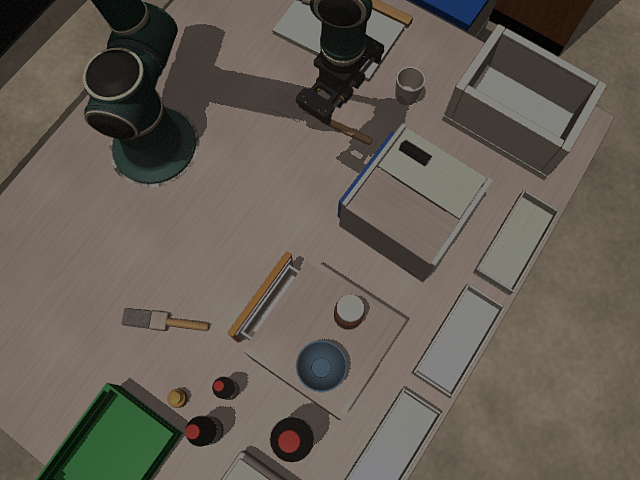

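The well is fully covered by the lid (lip now at (416,152)) and the blue drawer is flush. The orange drawer, jar, bowl, bottle, cup, brush and weight stand where they were, and the arm is clear.

```bash
python3 -c "
from rig import arm
print(arm.job_done())"
```

```text
the job is handed in; nothing more can be done
None
```

The blue drawer is pushed fully in and the lid is shut over the well; both stopped firmly, and in the last picture nothing else had moved and the arm was clear. The job is handed in, but no verdict came back.

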